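Pop the sunglasses cradle and trap it

TASK

Press the round steel key beside the mouth of the sunglasses case so that the spring-loaded cradle pops out, and with the other finger of the same hand trap the cradle's front panel once it has come out at least 1 cm but while more than half of the cradle is still inside the case. Finish while still holding like that: one finger keeping the key down, the other stopping the cradle. Grasp and lift nothing, and leave the watch, the comb and the coin dish where they lie.

Things in the scene. Friction and masses are not known exactly. Their poses are not given: they have to be found in the camera images.
- case: Case fixed to the ledge: grey plastic box 185 long (x), 80 wide (y), 53 mm high; black sunglasses show through its roof window. Origin: on the ledge under the middle of the mouth. Its x points from mouth to closed back (the cradle comes out along -x), z up. Beside the mouth on its +y side a boss (x 0 to 36, y 39 to 81 mm, 20 mm high) carries the key. The ledge ahead of the mouth is bare for 110 mm.
- key_top (a point): Centre of the top of the round steel key, 24 mm across; at rest 30 mm above the ledge and 10 mm above its boss, 12 mm behind the mouth's plane (case x = 12 mm) and 62 mm to the side of the case's middle line (case y = 62 mm). The box's side wall is 22 mm from the key's centre.
- key (a joint): How far the key is pressed straight down: 0 up, 0.007 m fully down. It springs up again when let go; 1.5 N to start it, 5 N fully down. The cradle is let go at about 0.004 m. To count as kept down it must be 0.003 m or more.
- cradle_front (a point): Centre of the outer face of the cradle's flat front panel, which is 74 mm wide (case y from -37 to 37 mm), 6 mm thick and spans 5 to 49 mm above the ledge. It moves with the cradle. At rest it lies 6 mm ahead of the mouth (case x = -6 mm).
- cradle (a joint): How far the cradle (a grey tray 160 mm long) has come out of the case along the case's -x: 0 shut, 0.08 m half out, 0.11 m end of its run. It is latched shut until the key is pressed; then a damped spring of about 3 N drives it out at about 60 mm/s, so it is half out in 1.4 s: the stopping finger should already stand in its path, 10 to 80 mm ahead of the panel. Letting the key up does not stop it.
- sunglasses: Folded black plastic sunglasses, 140 x 40 x 21 mm, lying loose in the cradle, lenses down; they ride out with it. Origin: underside centre, 8 mm above the ledge. Not to be lifted.
- watch: Steel watch lying flat, bracelet stretched out, 160 x 40 mm, 11 mm high. Origin: underside centre. Bystander.
- comb: Wooden hair comb lying flat, 150 x 37 x 7 mm. Origin: near its underside centre. Bystander.
- dish: Round white ceramic coin dish with a few coins, 104 mm across, 24 mm high. Origin: underside centre. Bystander.
Mind the look-alikes: they are no part of the job. Of the things like the case, leave any that is red or yellow; of the rest the larger one is meant.

How it is judged (in metres and radians):
On the way, in this order (a step that is already met when the one before it is completed fails the run):
1. the key is pressed while the cradle is still in (value of joint key above 0.003 m and value of joint cradle below 0.01 m).
2. the cradle has popped out by 1 cm (value of joint cradle above 0.01 m), for 0.1 s.
At the end, for the whole second after the job is handed in: The cradle stands still (under 3 mm/s), 10 to 80 mm out, stopped by a finger (over 0.5 N); a finger keeps the key at least 3 mm down; the sunglasses lie in the cradle (value of joint cradle between 0.01 and 0.08 m and velocity of joint cradle between -0.003 and 0.003 m/s and contact force between the fingers and cradle above 0.5 N and value of joint key above 0.003 m and contact force between the fingers and key above 0.5 N and z of sunglasses in the frame of case below 0.02 m); the arm keeps its last pose, push and grip.
It fails at once if the cradle slid away: half of it or more came out (value of joint cradle above 0.08 m).
It fails at once if the sunglasses were lifted (z of sunglasses in the frame of case above 0.03 m).
It fails at once if the watch, the comb or the coin dish was moved by more than 15 mm (distance of any of watch, comb, dish from where it was at the start of the episode above 0.015 m).
It also fails if it takes over 32 s, if anything falls off the work surface, if the arm or the gripper's body presses on something with over 40 N, if the wrist force passes 120 N, or if a joint passes its speed limit or range.

ROBOT

A 6-joint arm with a two-finger parallel gripper is mounted at the origin on the work surface. World frame = base frame: x ahead of the robot, y to its left, z up, the work surface at z = 0. Lengths are in mm, angles in rad, forces in N, time in s.
With the tool pointing down it reaches from about 275 to 750 mm from the base axis. Payload 10.2 kg.
Tool frame: the origin (TCP) lies between the finger pads; the fingertips stand 8 mm ahead of it and the grasp point (between the pads) lies 11 mm behind it; z points along the fingers, x is the direction in which the jaws open and shut, and the axes are right-handed (so a half turn about z gives the same grasp; the last joint's range is limited). The gripper opens to 85 mm and grips with 20 to 120 N. Pads are 22 mm wide; open, the fingers measure 114 mm over their backs; the gripper's body (76 mm by 85 mm) begins 54 mm behind the grasp point. The pads swing forward as they close: fully open they stand 13 mm farther back than shut.
Start: joints at [-0.223, 0.313, 1.498, -0, 1.331, -0.223], TCP at [525.006, -0.014, 239.294] pointing down, gripper open.
Joint ranges: [-2.94, 2.94], [-0.97, 2.17], [0.19, 2.56], [-1.23, 4.37], [0.02, 3.11], [-2.88, 2.88]. Speed limits (rad/s): [2.39, 2.39, 3.01, 3.14, 3.14, 3.14].

INTERFACE

Orientations are given as a unit quaternion [w, x, y, z].
In Python, from rig import sense, eyes, ctrl gives the robot as it stands.
- The arm moves only by the tool move_arm, never from a script. Its argument "rows" is a list that holds one entry, the list of rows, each a list of 5 numbers: the shift along the tool's x, y, z in mm, then the turn about the tool's z in units of 6 degrees (1.0 is 6 degrees), then the gripper command: -1 is shut, 1 is fully open, values between are in proportion. In form: [[[dx, dy, dz, roll, jaw], ...]]. A call has 1 to 12 rows; each row is the pose to reach, as a shift and turn from the pose measured when the call began, along the tool's axes at that moment; what a row does not reach only later rows make up. A row lasts 1/8 s, in which the tool goes at most 62.5 mm and 10.7 degrees, less where a joint would pass 70% of its speed; a pose out of reach is approached as far as the arm can. A call with a gripper value outside its range is refused whole. The fingers move at their own pace and stop on an object; "squeeze" is the grip in N (left out, the last holds). Time passes only in rows, so rows that repeat a pose let the fingers close. It gives the time, the measured TCP pose, the force and the opening at its end, in the units of the state.
- sense(): the state, without advancing time (a new reading comes with each control period).
- eyes.capture(name): name is "scene" or "side" or "wrist"; returns a dict with "color" (384x512x3 uint8, blue, green, red), "vertical_fov" (degrees; the focal length in pixels is half the picture's height over the tangent of half this angle, whatever the lens; pixels are square), "cx", "cy" (the principal point, pixels), "xyz" and "attitude" of the camera in the world. Camera axes: x right, y down, z forward; pixel columns grow to the right and rows downward; lengths in mm; the calibration is good to about 2 mm. The wrist camera is an equidistant fisheye: a pixel r from the principal point sees the ray r / f radians off the axis. A picture is of the moment at which its call begins. There is no depth.
- ctrl.finish_job(): hands the job in, once; it reports no verdict.
The state is a dict: "time_s": time; "joints": joint angles; "dq": joint speeds; "tau": joint torques, N m; "eef_pos": TCP position; "ee_rot": TCP orientation; "force": force on the tool from outside, world axes, zero at the start; "wrist_torque": the same for the moment, N m; "grip_width": opening from 0.0 (shut) to 1.0 (fully open).
Only numpy, scipy, OpenCV 4.12 (cv2) and the standard library are available. Lean on these libraries where they do the work, as an engineer would, in place of code of your own. Each camera call takes 0.05 s, during which the arm holds its last target. There are 200 camera calls.

## Working session

There is one attempt and no reset: what is moved stays moved. The work goes in short steps, Python scripts to look and compute and a tool call to move; the robot and the scene stay as the last step left them, time stands still between calls to the robot, and variables do not carry over. Pictures are saved under pics/ and viewed, about 8 in all and at most 12, crops included, and the job is handed in when it is done.

Besides the shell and the picture viewer there is one more tool, called after "Emit:" as name(argument=value, ...), one argument or row to a line, values as JSON. move_arm: Moves the arm, as the interface text tells. Its arguments: {"type":"object","properties":{"rows":{"type":"array","items":{"type":"array","items":{"type":"array","items":{"type":"number"}}}},"squeeze":{"type":"number"}},"required":["rows"]}

```bash
mkdir -p pics; python3 - <<'E'
from rig import sense, eyes
import cv2
for n in("scene","side"):
    c=eyes.capture(n);cv2.imwrite(f"pics/{n}0.png",c["color"]);print(n,{k:v for k,v in c.items() if k!="color"})
print(sense())
E
```

```text
scene {'vertical_fov': 45.02294462865703, 'cx': 258.2677180572221, 'cy': 188.02058733790597, 'xyz': array([1219.83082418, -649.73658855,  702.77804682]), 'attitude': array([-0.44392477,  0.81776061,  0.32763894, -0.1638631 ])}
side {'vertical_fov': 57.350737401788244, 'cx': 249.94961004236018, 'cy': 187.7965519558643, 'xyz': array([421.84479174, 651.22003048, 589.94317183]), 'attitude': array([ 0.05162094, -0.1056612 ,  0.90545   , -0.40783732])}
{'time_s': 0.1, 'joints': array([-2.23347905e-01,  3.13396188e-01,  1.49836209e+00, -1.29347204e-05,
        1.33102930e+00, -2.23380529e-01]), 'dq': array([-0.00028508, -0.00225131, -0.00143105,  0.00140236, -0.00087494,
        0.00046605]), 'tau': array([ 2.30574413e-03, -4.12899542e+01, -2.60142785e+01, -1.81123951e-04,
        3.02137116e-03,  1.15447833e-05]), 'eef_pos': array([5.24771194e+02, 6.39679739e-02, 2.38790843e+02]), 'ee_rot': array([-1.26219466e-04,  9.99999821e-01,  1.78512973e-05, -5.84011736e-04]), 'force': array([-0.01950885,  0.93295863,  1.02280153]), 'wrist_torque': array([-0.03639912, -0.03287493,  0.04400817]), 'grip_width': 1.0016010928277348}
```

View pics/scene0.png

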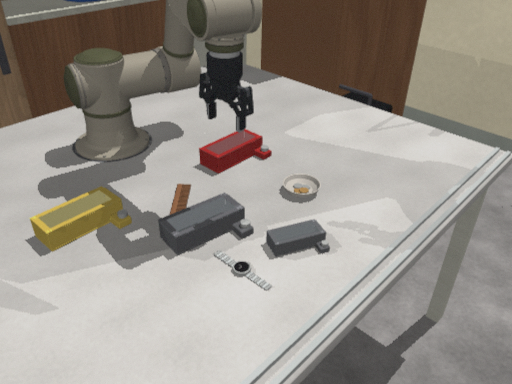

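View pics/side0.png

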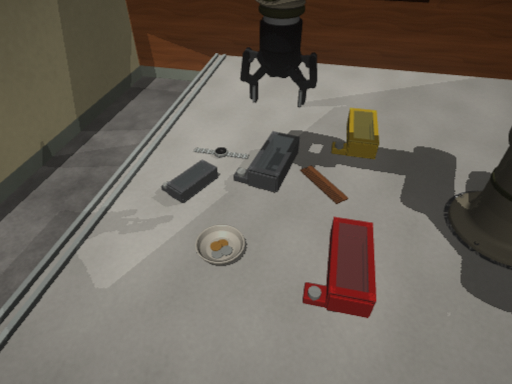

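Four case-like things in the scene picture: red (232,150), yellow (78,217), dark grey large (203,222) and dark grey small (296,237). Ruling out red and yellow, the larger grey one at (203,222) fits; I'll confirm it in a crop.

```bash
python3 - <<'E'
import cv2,numpy as np
a=cv2.imread("pics/scene0.png")[185:260,150:270]; b=cv2.imread("pics/side0.png")[120:200,210:330]
a=cv2.resize(a,None,fx=6.5,fy=6.5,interpolation=3)[:,:780]; 
b=cv2.resize(b,None,fx=6.5,fy=6.5,interpolation=3)
cv2.imwrite("pics/c1.png",a);cv2.imwrite("pics/c2.png",b)
E
```

```text
(no output)
```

View pics/c1.png

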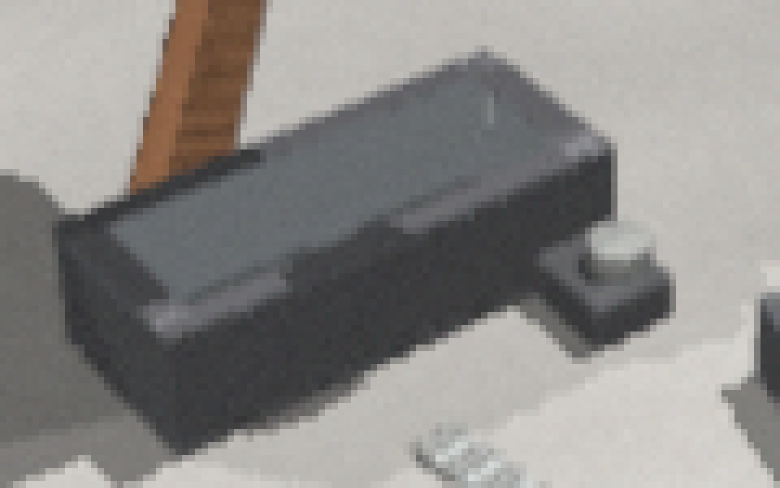

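View pics/c2.png

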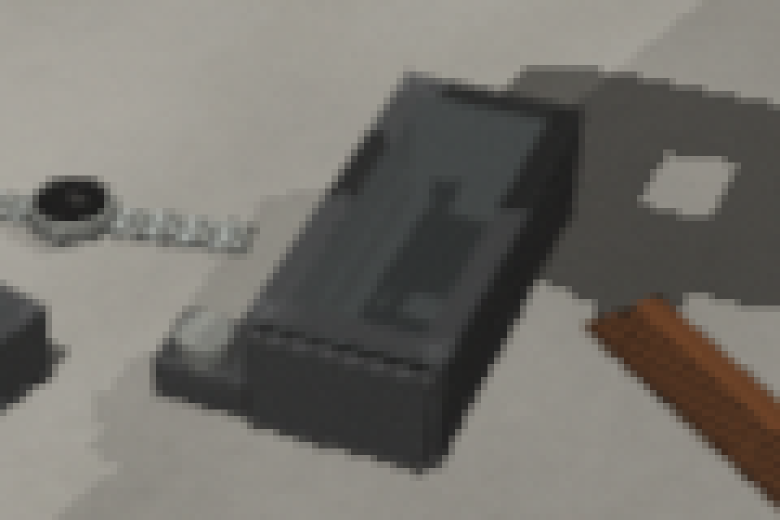

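The crops show the large grey case. Its key is at crop 1 (622,232) and crop 2 (203,332), with the flat front panel at the mouth facing the robot's left/ahead. I'll fit its pose from corners in both views.

```bash
cat > h.py <<'E'
import numpy as np
from scipy.spatial.transform import Rotation as R
from scipy.optimize import least_squares
CAM={'scene':(45.02294462865703,258.2677,188.0206,[1219.83082418,-649.73658855,702.77804682],[-0.44392477,0.81776061,0.32763894,-0.1638631]),
'side':(57.350737401788244,249.9496,187.7966,[421.84479174,651.22003048,589.94317183],[0.05162094,-0.1056612,0.90545,-0.40783732])}
def proj(n,P):
    v,cx,cy,t,q=CAM[n]; f=192/np.tan(np.radians(v/2))
    p=R.from_quat(q,scalar_first=True).inv().apply(np.atleast_2d(P)-t)
    return np.c_[cx+f*p[:,0]/p[:,2],cy+f*p[:,1]/p[:,2]]
def crop(o,L): return np.array(L)/6.5+np.array(o)-0.5+0.5/6.5
def world(p,M):
    c,s=np.cos(p[2]),np.sin(p[2]); M=np.array(M,float)
    return np.c_[p[0]+c*M[:,0]-s*M[:,1],p[1]+s*M[:,0]+c*M[:,1],M[:,2]+p[3]]
E
python3 - <<'E'
from h import *
A=[([12,62,30],(622,232)),([0,40,53],(612,143)),([185,40,53],(178,332)),([185,-40,53],(60,225)),([0,-40,53],(485,55)),([185,40,0],(182,452))]
B=[([12,62,30],(203,332)),([185,40,53],(407,75)),([185,-40,53],(582,110)),([0,40,53],(250,325)),([0,-40,53],(440,368)),([-6,-37,5],(425,470)),([-6,37,5],(250,422))]
a=crop((150,185),[x[1] for x in A]); b=crop((210,120),[x[1] for x in B])
for fz in(0,1):
  def f(p):
    q=p.copy(); q[3]*=fz
    return np.r_[proj('scene',world(q,[x[0] for x in A]))-a,proj('side',world(q,[x[0] for x in B]))-b].ravel()
  best=min((least_squares(f,[600,-150,y,0],loss='soft_l1',x_scale=[10,10,.1,10]) for y in np.arange(-3,3,.7)),key=lambda r:r.cost)
  print(best.x.round(3),best.cost); print(f(best.x).reshape(-1,2).round(1).tolist())
  print(world(best.x*[1,1,1,fz],[[12,62,30],[-6,0,27],[185,0,0]]).round(1))
E
```

```text
[551.825   0.587  -1.715   0.   ] 4.523786431507595
[[-0.3, 0.1], [-0.3, -0.1], [-1.1, 0.6], [-0.8, -0.7], [-0.1, -1.6], [0.1, 0.5], [-0.1, 0.7], [-0.7, -0.1], [-0.2, 0.2], [-1.2, -0.6], [0.5, 0.3], [-0.0, 0.7], [-0.8, 1.0]]
[[ 611.4  -20.2   30. ]
 [ 552.7    6.5   27. ]
 [ 525.2 -182.5    0. ]]
[ 5.51871e+02  6.14000e-01 -1.71500e+00  3.98000e-01] 4.452103430491428
[[-0.3, 0.0], [-0.3, -0.3], [-1.1, 0.5], [-0.8, -0.8], [-0.1, -1.7], [0.1, 0.4], [-0.1, 0.6], [-0.7, -0.2], [-0.2, 0.1], [-1.3, -0.7], [0.5, 0.2], [-0.0, 0.6], [-0.8, 0.9]]
[[ 6.115e+02 -2.020e+01  3.040e+01]
 [ 5.527e+02  6.600e+00  2.740e+01]
 [ 5.253e+02 -1.825e+02  4.000e-01]]
```

Case origin is about (552, 1), yaw −98.3°. The plan is finger A on the key at case (12,62) and finger B at case (−57,26), which should stop the cradle about 40 mm out. I'll first hover above with a 78 mm finger spacing.

Emit:
move_arm(
  rows=[
    [[20, -4, 25, 1.7, 0.5], [40, -9, 50, 3.4, 0.5], [60, -13, 75, 5.1, 0.5], [74, -16, 100, 6.8, 0.5], [74, -16, 100, 8.5, 0.5], [74, -16, 100, 10.2, 0.5], [74, -16, 100, 11.8, 0.5], [74, -16, 100, 11.8, 0.5], [74, -16, 100, 11.8, 0.5], [74, -16, 100, 11.8, 0.5]],
  ],
  squeeze=60,
)

```text
time_s: 1.35
eef_pos: [598.6, 16.1, 138.7]
ee_rot: [0.0, 0.816, -0.579, -0.001]
force: [0.2, 0.3, 0.3]
grip_width: 0.748
```

```bash
python3 - <<'E'
from rig import sense, eyes
import cv2
s=sense();print(s["time_s"],s["eef_pos"],s["ee_rot"],s["force"],s["grip_width"])
c=eyes.capture("wrist");cv2.imwrite("pics/w1.png",c["color"]);print({k:v for k,v in c.items() if k!="color"})
c=eyes.capture("side");cv2.imwrite("pics/s1.png",cv2.resize(c["color"][60:240,140:380],None,fx=3.3,fy=3.3,interpolation=3))
E
```

```text
1.35 [598.64335024  16.0730855  138.68449205] [ 2.45879529e-04  8.15656032e-01 -5.78536813e-01 -5.76494819e-04] [0.24899052 0.31103991 0.27116036] 0.7476415982734704
{'vertical_fov': 65.70646984690485, 'cx': 252.91202950869652, 'cy': 188.83080554499773, 'xyz': array([673.08661466,  41.35599328, 274.64758989]), 'attitude': array([ 0.12718257,  0.80547782, -0.57169772, -0.09050849])}
```

View pics/w1.png

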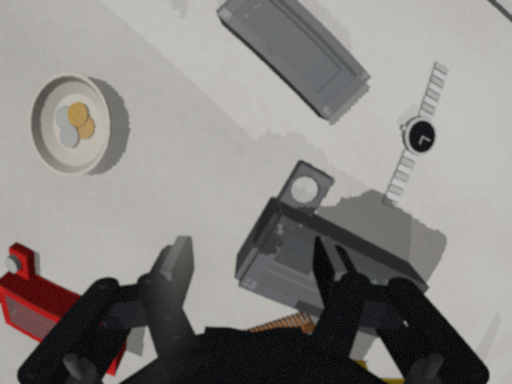

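View pics/s1.png

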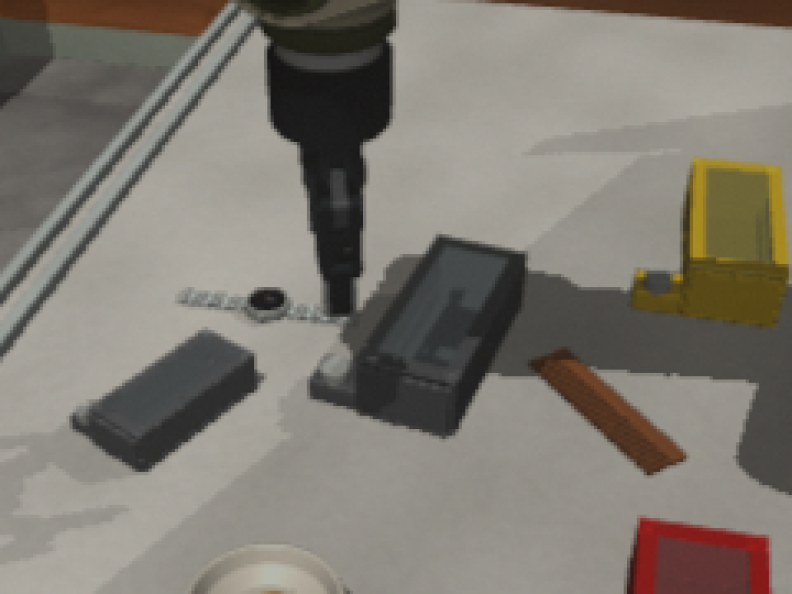

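Wrist picture: key top at (304,189). Finger B's tip is at about (180,240) and finger A's at about (322,240); the gap in front of the mouth is free. Next I'll check the key's place and the tips' height from these pixels.

```bash
python3 - <<'E'
from h import *
f=192/np.tan(np.radians(65.70646984690485/2)); c=np.array([252.912,188.8308]); t=np.array([673.0866,41.356,274.6476])
q=R.from_quat([0.12718257,0.80547782,-0.57169772,-0.09050849],scalar_first=True)
def ray(px,z):
    d=np.array(px)-c; r=np.hypot(*d); th=r/f; v=q.apply(np.r_[np.sin(th)*d/r,np.cos(th)]); return t+v*(z-t[2])/v[2]
def prj(P):
    p=q.inv().apply(np.array(P)-t); r=np.hypot(*p[:2]); return c+f*np.arctan2(r,p[2])*p[:2]/r
print("key",ray((304,189),30).round(1),"exp 611.4 -20.2")
e=np.array([598.64,16.07,138.68]); u=np.array([.330,-.944,0]);v=np.array([-.944,-.330,0])
for off in(8,3,-2,-5):   # inner tip corners A/B for opening 63.6
  print(off,[prj(e+s*31.8*u+w*11*v-[0,0,off]).round(0).tolist() for s in(1,-1) for w in(1,-1)])
p=[551.825,.587,-1.715,0]
print(world(p,[[12,62,30],[-57,26,30]]).round(1), e+39*u,e-39*u)
E
```

```text
key [612.8 -26.9  30. ] exp 611.4 -20.2
8 [[307.0, 260.0], [311.0, 226.0], [196.0, 260.0], [193.0, 226.0]]
3 [[309.0, 265.0], [312.0, 230.0], [195.0, 265.0], [191.0, 230.0]]
-2 [[310.0, 270.0], [314.0, 234.0], [193.0, 270.0], [189.0, 234.0]]
-5 [[311.0, 273.0], [315.0, 237.0], [192.0, 273.0], [188.0, 237.0]]
[[611.5 -20.2  30. ]
 [585.7  53.3  30. ]] [611.51  -20.746 138.68 ] [585.77   52.886 138.68 ]
```

```bash
cat > w.py <<'E'
from h import *
f=192/np.tan(np.radians(65.70646984690485/2)); c=np.array([252.912,188.8308]); t=np.array([673.0866,41.356,274.6476])
q=R.from_quat([0.12718257,0.80547782,-0.57169772,-0.09050849],scalar_first=True)
def prj(P):
    p=q.inv().apply(np.atleast_2d(P)-t); r=np.hypot(p[:,0],p[:,1])[:,None]; return c+f*np.arctan2(r,p[:,2:])*p[:,:2]/r
E
python3 - <<'E'
from w import *
import cv2
im=cv2.imread("pics/w1.png")[140:300,220:440]; k=3.6
im=cv2.resize(im,None,fx=k,fy=k,interpolation=3)
P=[[12,62,30],[0,40,53],[0,-40,53],[185,40,53],[0,81,20],[36,81,20],[-6,37,5],[-6,-37,5]]
for y,col in(([551.8,.6,-1.715,0],(0,0,255)),([553.2,-6,-1.715,0],(0,255,0))):
  for u in prj(world(y,P)):
    cv2.drawMarker(im,tuple(int(a) for a in (u-[220,140]+.5)*k),col,cv2.MARKER_CROSS,14,1)
cv2.imwrite("pics/w1c.png",im)
E
```

```text
(no output)
```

View pics/w1c.png

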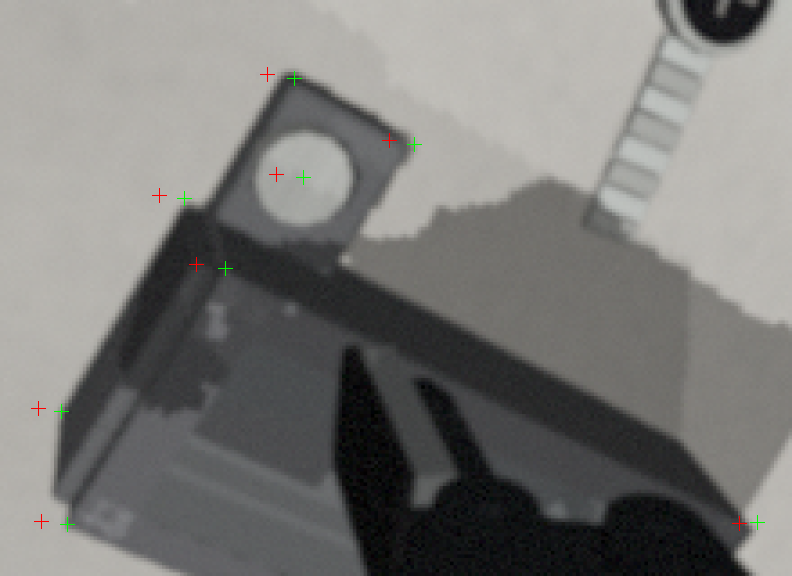

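The wrist view puts the case about 6.6 mm farther along −y (green marks fit) than the far cameras do. The wrist camera agrees with the fingertips it sees, so I trust it. I'll go lower with that correction and look again.

Emit:
move_arm(
  rows=[
    [[3, 0, 20, 0, 0.5], [6.5, 1, 40, 0, 0.5], [6.5, 1, 60, 0, 0.5], [6.5, 1, 70, 0, 0.5], [6.5, 1, 70, 0, 0.5], [6.5, 1, 70, 0, 0.5]],
  ],
)

```text
time_s: 2.2
eef_pos: [600.2, 9.6, 69.5]
ee_rot: [-0.0, 0.815, -0.579, 0.0]
force: [-0.6, 0.4, -0.6]
grip_width: 0.752
```

```bash
python3 - <<'E'
from rig import sense, eyes
import h, numpy as np, cv2
s=sense();e=s["eef_pos"];print(e,s["grip_width"])
c=eyes.capture("wrist")
import w; w.t=c["xyz"]; w.q=w.R.from_quat(c["attitude"],scalar_first=True); w.c=np.array([c["cx"],c["cy"]])
k=3; im=cv2.resize(c["color"][150:340,140:400],None,fx=k,fy=k,interpolation=3)
u=np.array([.330,-.944,0]);v=np.array([-.944,-.330,0])
tips=[e+sg*d*u+b*11*v+[0,0,4] for sg in(1,-1) for d in(31.8,46) for b in(1,-1)]
key=h.world([553.2,-6,-1.715,0],[[12,62,30],[0,81,20],[0,-40,53]]); key0=h.world([551.8,.6,-1.715,0],[[12,62,30],[0,81,20],[0,-40,53]])
for P,col in((tips,(255,255,0)),(key,(0,255,0)),(key0,(0,0,255))):
  for p in w.prj(P): cv2.drawMarker(im,tuple(int(a) for a in (p-[140,150]+.5)*k),col,0,12,1)
cv2.imwrite("pics/w2.png",im)
g=eyes.capture("side"); cv2.imwrite("pics/s2.png",cv2.resize(g["color"][100:220,200:320],None,fx=5,fy=5,interpolation=3))
E
```

```text
[600.20319692   9.59823877  69.51508889] 0.751826403409629
```

View pics/w2.png

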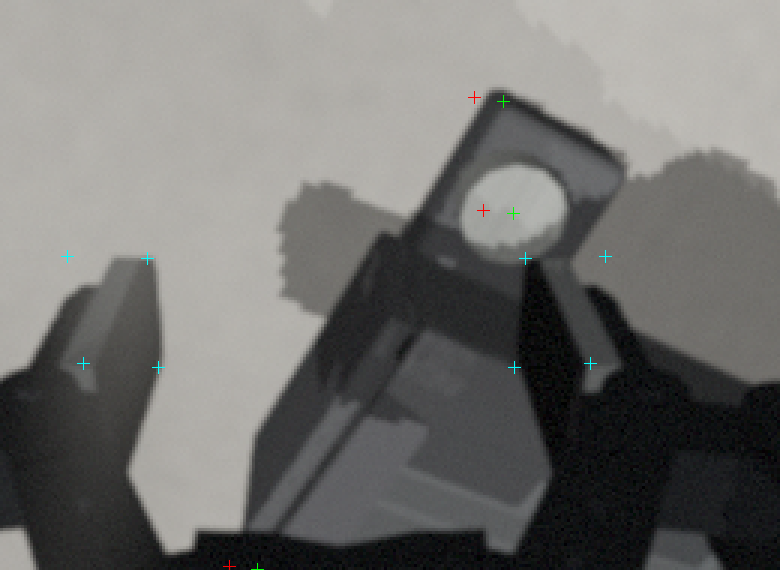

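View pics/s2.png

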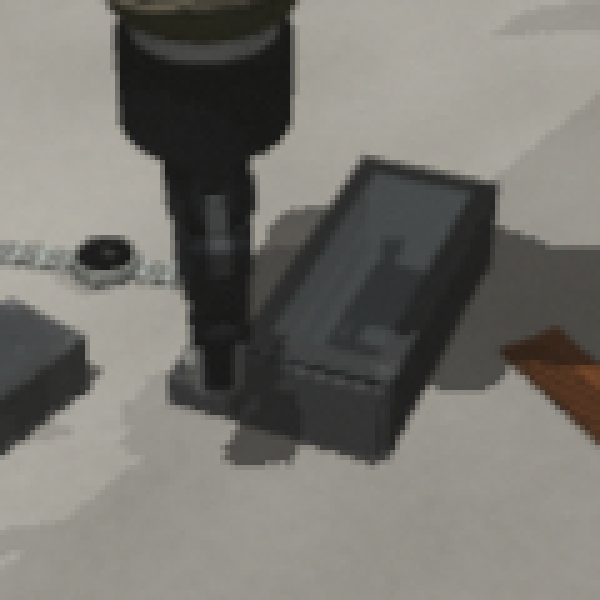

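The wrist crop shows the key at (515,207) and tip A at (525–568,258), 7.5 mm thick, so tip A is about 2 mm short along tool x and 1 mm off in y. Finger B will stand about 38 mm ahead of the panel. I'll correct and go down to just above the key.

Emit:
move_arm(
  rows=[
    [[2, -1, 12, 0, 0.5], [2, -1, 24, 0, 0.5], [2, -1, 34, 0, 0.5], [2, -1, 36, 0, 0.5], [2, -1, 36, 0, 0.5]],
  ],
)

```text
time_s: 2.92
eef_pos: [601.8, 8.1, 33.4]
ee_rot: [-0.0, 0.815, -0.579, 0.0]
force: [0.6, -0.7, -0.8]
grip_width: 0.752
```

```bash
python3 - <<'E'
from rig import sense, eyes
import cv2, numpy as np
print(sense()["eef_pos"],sense()["force"])
a=eyes.capture("wrist")["color"][190:310,150:380]; b=eyes.capture("scene")["color"][140:260,160:280]
cv2.imwrite("pics/w3.png",np.hstack([cv2.resize(x,None,fx=k,fy=k,interpolation=3)[:260] for x,k in((a,2.2),(b,2.2))]))
E
```

```text
[601.80946639   8.05049865  33.44187796] [ 0.59488499 -0.65531973 -0.7843459 ]
```

View pics/w3.png

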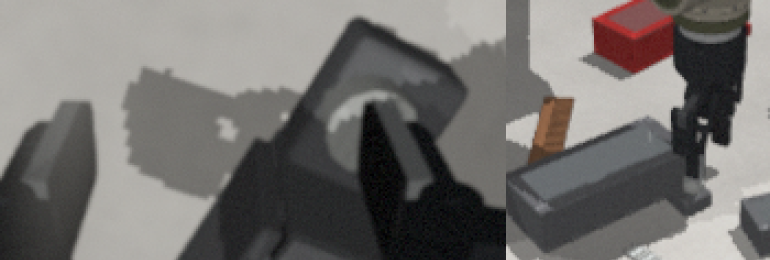

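The tip stands over the key within about 2 mm, and nothing is in contact yet. I'll press slowly.

Emit:
move_arm(
  rows=[
    [[0, 0, 3, 0, 0.5], [0, 0, 6, 0, 0.5], [0, 0, 8, 0, 0.5], [0, 0, 8, 0, 0.5]],
  ],
)

```text
time_s: 3.52
eef_pos: [602.3, 7.9, 26.0]
ee_rot: [-0.0, 0.815, -0.579, 0.001]
force: [1.1, -0.1, 4.0]
grip_width: 0.751
```

Emit:
move_arm(
  rows=[
    [[0, 0, 1, 0, 0.5], [0, 0, 2, 0, 0.5], [0, 0, 2, 0, 0.5], [0, 0, 2, 0, 0.5], [0, 0, 2, 0, 0.5], [0, 0, 2, 0, 0.5], [0, 0, 2, 0, 0.5], [0, 0, 2, 0, 0.5]],
  ],
)

```text
time_s: 4.53
eef_pos: [602.6, 8.0, 24.5]
ee_rot: [-0.001, 0.815, -0.579, 0.001]
force: [-0.7, 1.1, 7.2]
grip_width: 0.751
```

```bash
python3 - <<'E'
from rig import sense, eyes
import cv2, numpy as np
s=sense();print(s["eef_pos"],s["force"],s["wrist_torque"],s["time_s"])
a=eyes.capture("wrist")["color"][150:340,140:390]; b=eyes.capture("side")["color"][100:220,200:320]
s=sense();print(s["eef_pos"],s["force"])
cv2.imwrite("pics/w4.png",np.hstack([cv2.resize(x,None,fx=k,fy=k,interpolation=3)[:340] for x,k in((a,1.8),(b,2.85))]))
E
```

```text
[602.55061388   7.97553992  24.46793555] [-0.65699065  1.06533298  7.24590091] [-0.22508372  0.02240344 -0.1111038 ] 4.525
[602.54485778   7.98252636  24.4768059 ] [-0.62001284  0.29902948  6.55797002]
```

View pics/w4.png

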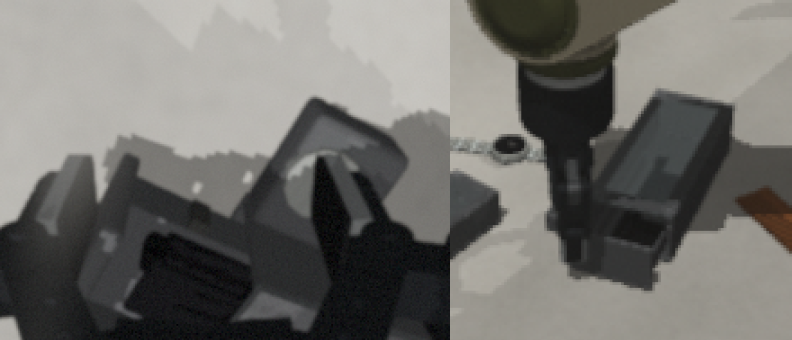

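The cradle has popped out to near finger B, and about 7 N is on the key. I'll wait a moment and compare pictures to see that it stands still against the finger.

Emit:
move_arm(
  rows=[
    [[0, 0, 1, 0, 0.5], [0, 0, 1, 0, 0.5], [0, 0, 1, 0, 0.5], [0, 0, 1, 0, 0.5], [0, 0, 1, 0, 0.5], [0, 0, 1, 0, 0.5]],
  ],
)

```text
time_s: 5.38
eef_pos: [602.7, 8.0, 24.2]
ee_rot: [-0.001, 0.815, -0.579, 0.001]
force: [-2.4, 0.4, 11.8]
grip_width: 0.748
```

```bash
python3 - <<'E'
from rig import sense, eyes
import cv2, numpy as np
F=[];I=[]
for i in range(20):
    I.append(eyes.capture("wrist")["color"]); F.append(np.r_[sense()["force"],sense()["eef_pos"]])
print(np.mean(F,0).round(2),np.std(F,0).round(2),sense()["time_s"])
print("motion",np.abs(I[0].astype(int)-I[-1])[190:300,180:280].max(),np.abs(I[0].astype(int)-I[-1])[190:300,180:280].mean(), np.abs(I[-2].astype(int)-I[-1])[190:300,180:280].mean())
a=I[-1][220:310,150:270]; cv2.imwrite("pics/w5.png",cv2.resize(a,None,fx=6,fy=6,interpolation=3))
E
```

```text
[-2.6200e+00  3.3000e-01  1.0440e+01  6.0267e+02  8.0000e+00  2.4210e+01] [0.53 0.39 0.46 0.01 0.01 0.02] 6.375
motion 23 1.767 1.7816060606060606
```

View pics/w5.png

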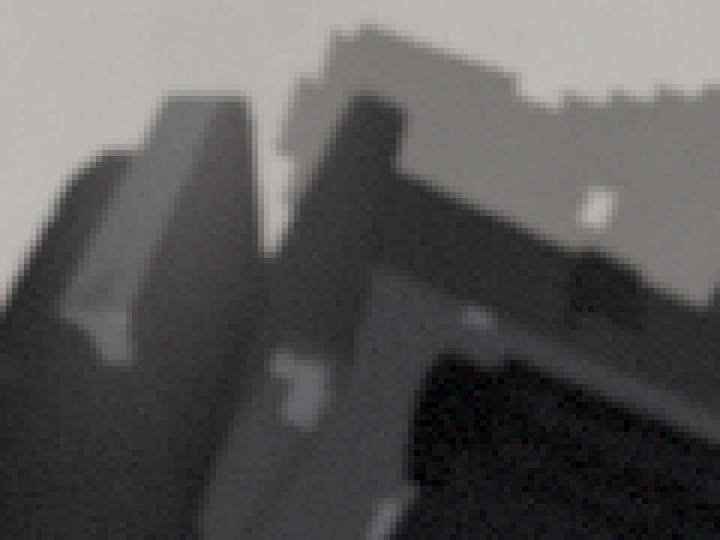

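The cradle stands still against finger B's inner edge (contact near (265,260)). The picture difference over 1 s is noise only, and the key is held with about 10 N. Handing in.

```bash
python3 -c "
from rig import ctrl,sense
print(ctrl.finish_job()); s=sense(); print(s['time_s'],s['eef_pos'],s['force'])"
```

```text
the job is handed in; nothing more can be done
None
the job is handed in; nothing more can be done
```

The larger grey case's key was pressed with one finger, and its cradle popped out against the other finger, which already stood in its path. I handed the job in at about 6.4 s with both still held.

**Last checks:**
- **Key:** about 10 N upward on the tool, and the arm hardly sank further, so the key looks fully down.
- **Cradle:** wrist pictures over 1 s differed only by noise. It rests against the finger about 38 mm out; that figure comes from the planned finger position, not a measurement of the cradle.
- **Bystanders:** the arm never came near the watch, comb or dish. I did not measure their positions again at the end.

**What disagreed:**
- The far cameras and the wrist camera differed by about 6.6 mm on the case position. I followed the wrist camera, and the press confirmed it.
- The net sideways force did not clearly show the cradle's 3 N push, probably because friction at the key finger offsets it. Contact with the cradle is therefore judged from the pictures and from its stopping before the end of its run.

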